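# Screw the rinse elbow round to its mark and set the catch dish under it

## Task

The brass elbow has only been started on the threaded riser: screw it on, clockwise seen from above, by pushing its arm round until the outlet points the same way as the red pointer the first time it gets there, and stop there rather than going past and backing off. Then slide the blue dish along the worktop, without lifting it, until it is centred under the outlet. Leave the other things on the bench as they are.

Things in the scene. Friction and masses are not known exactly. Their poses are not given: they have to be found in the camera images.
- riser: fixed steel rinse-water riser: round flange 80 mm across and 10 mm thick, shoulder 30 mm across up to 21 mm, then an upright threaded stub 22 mm across up to 49 mm. Origin: on the thread axis, at the worktop. z up; its x and y do not matter. It stands in a different place each time. The tall microscope at the left fills x 0.33 to 0.65, y 0.45 to 0.7: swing round it.
- elbow (a joint): how far the elbow is screwed on, rad; 0 = thread just caught, grows clockwise seen from above; it sinks 7 mm a turn (1.1 mm per rad). Starts at 0 to 1.2; the mark lies 3.5 to 5.8 rad (less than a full turn) further on. Dry friction of about 0.2 N m (4 N at 50 mm from the axis): it stays where it is left. Hard stop at 7.4, past the mark.
- outlet (a point): centre of the downward mouth of the brass elbow's outlet (black lip 18 mm across), 95 mm from the thread axis; 40 mm above the worktop at joint elbow 0, 1.1 mm lower per rad. The outlet's direction is the level one from the thread axis to this point; its x axis lies along it.
- mark: red mark ring 92 mm across and 9 mm high clipped round the riser's flange, with one pointer that reaches 64 mm from the axis and has a white line on top. Fixed. Origin: on the thread axis at the worktop; its x axis is the direction of the pointer. The pointer points roughly to the robot's right, by a different angle each time.
- dish: loose blue round dish, open at the top, 54 mm across at the foot and 64 mm at the rim, 26 mm high, walls 3 mm, about 0.14 kg. Origin: centre of its underside; z up. It stands on the worktop to the right of the riser and passes under the outlet without touching it.
- dropper: bystander: small white dropper bottle, 25 mm across, 64 mm high, left of the riser; origin at the centre of its underside
- oil_bottle: bystander: small white bottle with a black cap, 33 mm across, 71 mm high, left of the riser; origin at the centre of its underside
- marker_blue: bystander: blue marker pen lying on the worktop, 138 mm long along its y, 12 mm thick; origin at the centre of its underside
- culture_dish: bystander: flat clear culture dish with cream filling, 59 mm across, 16 mm high, at the right; origin at the centre of its underside
- arm (a point): middle of the elbow's straight level arm, on its centre line, 55 mm from the thread axis and 20 mm higher than the outlet point. The arm, 16 mm in diameter, runs from the axis to 95 mm out, where a short spout turns down. Push it sideways anywhere between 30 and 80 mm from the axis. The domed body round the axis is 26 mm across; its top is 12.5 mm above this point.
Things that resemble listed ones, but are neither listed nor needed, are in the scene too. Leave any green or orange look-alike of the dish alone.

How it is judged:
By the outcome, as a careful person would: the job done as asked, in the order asked, and still so for the second after the job is handed in, with the robot touching nothing.
It also fails if it takes over 72 s, if anything falls off the work surface, if the arm or the gripper's body presses on something with over 40 N, if the wrist force passes 120 N, or if a joint passes its speed limit or range.

## Robot

A 6-joint arm with a two-finger parallel gripper is mounted at the origin on a cart in front of the work surface, level with it; the furniture and walls round the work are solid. World frame = base frame: x ahead of the robot, y to its left, z up, the work surface at z = 0. Lengths are in m, angles in rad, forces in N, time in s.
With the tool pointing down it reaches from about 0.25 to 0.775 m from the base axis. Payload 4 kg.
Tool frame: the origin (TCP) lies at the very end of the fingers, on their centre line; the grasp point (between the pads) lies 19 mm behind it (robot.hold_point_z is the distance from the TCP to the grasp point, in m); z points along the fingers, y is the line along which they close (so a half turn about z gives the same grasp; the last joint's range is limited). The gripper opens to 94 mm and grips with 3 to 60 N. Pads are 16 mm wide; open, the fingers measure 119 mm over their backs; the gripper's body (75 mm by 177 mm) begins 78 mm behind the grasp point.
Start: joints at [-1.22, 0.087, 1.371, -0, 1.684, -0.103], TCP at [0.241, -0.494, 0.206] pointing down, gripper open.
Joint ranges: [-3.1, 3.1], [-0.76, 2.03], [0.27, 2.55], [-1.08, 4.22], [0.17, 2.65], [-2.57, 2.57]. Speed limits (rad/s): [2.79, 2.79, 3.14, 3.14, 3.14, 3.14].

## Interface

Orientations are given as [roll, pitch, yaw] about the fixed x, y, z axes, in that order (R = Rz(yaw) Ry(pitch) Rx(roll)).
In Python, from bench import robot gives the robot as it stands.
- The arm moves only by the tool carry_out, never from a script. Its argument "steps" is a list of rows, each a list of 3 entries, a list of its own where there are three numbers: the shift along the tool's x, y, z in m, then the turn about the tool's z in units of 10 degrees (1.0 is 10 degrees), then the closure, from -1 (fully open) to 1 (shut). In form: [[[tx, ty, tz], roll, jaw], ...]. A call has 1 to 10 rows; each row is the pose to reach, as a shift and turn from the pose commanded when the call began, along the tool's axes at that moment; what a row does not reach only later rows make up. A row lasts 1/8 s, in which the tool goes at most 62.5 mm and 10.7 degrees, less where a joint would pass 70% of its speed; a pose out of reach is approached as far as the arm can. A call with a gripper value outside its range is refused whole. The fingers move at their own pace and stop on an object; the grip force is fixed at half the most. Time passes only in rows, so rows that repeat a pose let the fingers close. It gives the time, the measured TCP pose, the force, the opening and the grip force at its end, in the units of the state.
- robot.get_obs(): the state, without advancing time (a new reading comes with each control period).
- robot.snapshot(name): name is "scene" or "top" or "wrist"; returns a dict with "image" (480x640x3 uint8, red, green, blue), "z_map" (480x640 float32, m along the optical axis (not along the pixel's ray), 0 where there is no reading), "mtx" (3x3 intrinsics, pixels), "R" (3x3) and "t" (3): a world point X has camera coordinates R X + t. Camera axes: x right, y down, z forward; pixel columns grow to the right and rows downward; lengths in m; the calibration is good to about 2 mm. A picture is of the moment at which its call begins.
- robot.close_job(): hands the job in; it is judged then, once.
The state is a dict: "time": time; "joint_positions": joint angles; "qvel": joint speeds; "joint_torque": joint torques, N m; "tool_pos": TCP position; "ee_rot": TCP orientation; "wrist_force": force on the tool from outside, world axes, zero at the start; "wrist_torque": the same for the moment, N m; "width": finger opening in m; "finger_force": force on a finger pad.
Only numpy, scipy, OpenCV 4.12 (cv2) and the standard library are available. Lean on these libraries where they do the work, as an engineer would, in place of code of your own. Each camera call takes 0.05 s, during which the arm holds its last target. There are 200 camera calls.

## Working session

There is one attempt and no reset: what is moved stays moved. The work goes in short steps, Python scripts to look and compute and a tool call to move; the robot and the scene stay as the last step left them, time stands still between calls to the robot, and variables do not carry over. Pictures are saved under pics/ and viewed, at most 12 in all, crops included, and the job is handed in when it is done.

Besides the shell and the picture viewer there is one more tool, called in YAML: its name, and indented under it one key for each argument. carry_out: Moves the arm, as the interface text tells. Its arguments: {"type":"object","properties":{"steps":{"type":"array","items":{"type":"array"}}},"required":["steps"]}

```bash
mkdir -p pics; ls; cat > h.py <<'E'
from bench import robot
import numpy as np, cv2
def snap(n,f=None):
    s=robot.snapshot(n)
    if f: cv2.imwrite('pics/'+f,cv2.cvtColor(s['image'],cv2.COLOR_RGB2BGR))
    return s
def world(s,u,v):
    z=float(s['z_map'][int(v),int(u)]); K=s['mtx']
    c=np.array([(u-K[0,2])/K[0,0]*z,(v-K[1,2])/K[1,1]*z,z]); return s['R'].T@(c-s['t'])
def plane(s,u,v,h):
    r=s['R'].T@np.linalg.inv(s['mtx'])@np.array([u,v,1.]); o=-s['R'].T@s['t']
    return o+r*(h-o[2])/r[2]
def cloud(s):
    K=s['mtx'];z=s['z_map'];v,u=np.mgrid[:480,:640]
    c=np.stack([(u-K[0,2])/K[0,0]*z,(v-K[1,2])/K[1,1]*z,z],-1); return (c-s['t'])@s['R']
E
python3 - <<'E'
from h import *
o=robot.get_obs(); print(o['tool_pos'],o['ee_rot'],o['time'],o['wrist_force'])
a=snap('scene','s0.png')
b=snap('top','t0.png')
for s in(a,b): print(-s['R'].T@s['t'])
E
```

```text
pics
[ 0.24091673 -0.49381305  0.20432723] [-3.13942726e+00 -2.33958670e-04  4.53801075e-01] 0.0 [-0.98903025  1.14681611  0.12894433]
[0.18708065 0.73642795 1.03849808]
[ 0.39665375 -0.05211553  1.3577267 ]
```

View pics/t0.png

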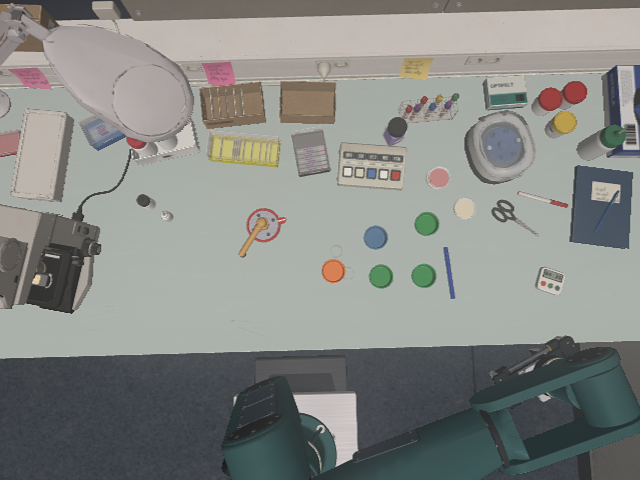

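View pics/s0.png

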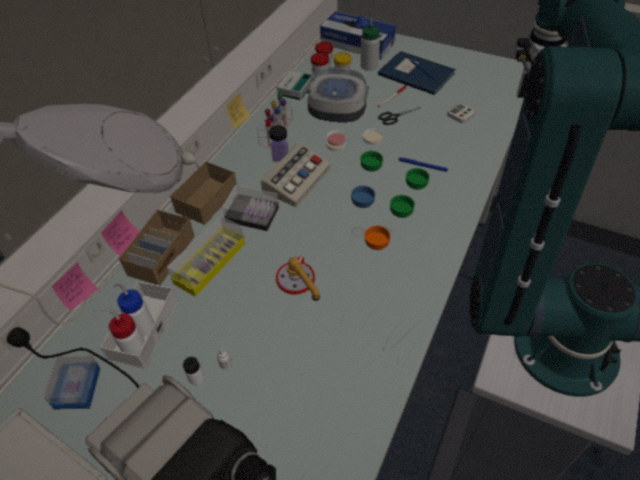

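In the top view, the riser is at (264,225) with the elbow's outlet near (241,254) and the red pointer near (285,219). The only blue round dish is at (375,237). Its look-alikes are orange (333,271) and green (427,223), (381,276), (423,275), so the blue one fits the description. I'll measure these and confirm in an enlarged crop.

```bash
cat > m.py <<'E'
from h import *
def cen(m): 
    n,l,st,c=cv2.connectedComponentsWithStats(m.astype(np.uint8)); i=1+np.argmax(st[1:,4]); return l==i,c[i],st[i]
def elbow(s,box,h=0.06):
    hsv=cv2.cvtColor(s['image'],cv2.COLOR_RGB2HSV); H,S,V=[hsv[...,i].astype(int) for i in range(3)]
    M=np.zeros(H.shape,bool); x0,x1,y0,y1=box; M[y0:y1,x0:x1]=1
    br=M&(H>8)&(H<28)&(S>90)&(V>90); red=M&((H<7)|(H>172))&(S>110)
    return br,red
E
python3 - <<'E'
from m import *
s=snap('top'); P=cloud(s)
br,red=elbow(s,(225,300,195,265))
br,c,st=cen(br); print('brass',c,st)
# red mask: ring points projected on plane z=.009
v,u=np.nonzero(red); Q=np.array([plane(s,a,b,.009)[:2] for a,b in zip(u,v)])
cv2.imwrite('pics/c0.png',cv2.resize(cv2.cvtColor(s['image'][180:290,220:400],cv2.COLOR_RGB2BGR),None,fx=4,fy=4,interpolation=cv2.INTER_CUBIC))
# ring circle: minimise r spread via fitting, robust
c=np.median(Q,0)
from scipy.optimize import least_squares
w=Q
for k in range(6):
    f=least_squares(lambda p:np.hypot(*(w-p[:2]).T)-p[2],[*c,.042],loss='soft_l1',f_scale=.002); c=f.x[:2]; r=np.hypot(*(Q-c).T); w=Q[r<.049]
print('ring',f.x,len(Q)); far=Q[r>.052]; d=far.mean(0)-c; print('ptr',len(far),r.max(),np.arctan2(d[1],d[0]))
v,u=np.nonzero(br); B=P[br]; print('brass z',np.percentile(B[:,2],[5,50,95,100]))
B2=np.array([plane(s,a,b,.062)[:2] for a,b in zip(u,v)]); rr=np.hypot(*(B2-c).T)
d=B2[(rr>.03)&(rr<.09)].mean(0)-c; print('elbow',np.arctan2(d[1],d[0]),rr.max())
mm,V=np.linalg.eigh(np.cov(B2.T)); print('axis',V[:,1],np.arctan2(V[1,1],V[0,1]))
hsv=cv2.cvtColor(s['image'],cv2.COLOR_RGB2HSV)
bl=np.zeros(br.shape,bool); bl[215:262,355:395]=1; bl&=(hsv[...,0]>95)&(hsv[...,0]<125)&(hsv[...,1]>100)
bl,cc,st=cen(bl); print('dish',cc,st,plane(s,*cc,.02), np.percentile(P[bl][:,2],[5,95]))
for n,p in dict(dropper=(167,216),oil=(143,200),orange=(333,271),ringclear=(337,251)).items(): print(n,world(s,*p))
E
```

```text
brass [254.29605263 233.85526316] [239 217  30  40 304]
ring [0.59400613 0.07021906 0.04307193] 167
ptr 11 0.05978706935980237 -1.3411047029994614
brass z [0.04114235 0.06553784 0.07239402 1.3577267 ]
elbow 2.558515632467219 0.10157012961955805
axis [-0.81375116  0.58121343] 2.521373597062254Traceback (most recent call last):
  File "<stdin>", line 21, in <module>
  File "m.py", line 3, in cen
    n,l,st,c=cv2.connectedComponentsWithStats(m.astype(np.uint8)); i=1+np.argmax(st[1:,4]); return l==i,c[i],st[i]
                                                                       ~~~~~~~~~^^^^^^^^^^
    return _wrapfunc(a, 'argmax', axis=axis, out=out, **kwds)
    return bound(*args, **kwds)
ValueError: attempt to get argmax of an empty sequence
```

View pics/c0.png

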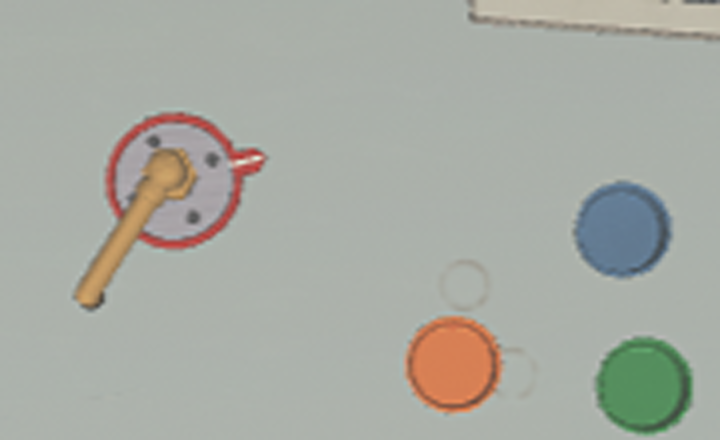

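The crop shows the riser with the brass arm pointing down-left and the red pointer with its white line pointing right. The blue dish is at crop (622,230), which is image (375,237). Only that one is blue; the orange one at crop (454,365) and the green one at (644,385) are look-alikes. Next I measure the dish and the bottles.

```bash
cat >> m.py <<'E'
def dish(s,box,h=.024):
    hsv=cv2.cvtColor(s['image'],cv2.COLOR_RGB2HSV).astype(int); M=np.zeros(hsv.shape[:2],bool); x0,x1,y0,y1=box; M[y0:y1,x0:x1]=1
    M&=(hsv[...,0]>98)&(hsv[...,0]<122)&(hsv[...,1]>70)
    M,c,st=cen(M); k,_=cv2.findContours(M.astype(np.uint8),cv2.RETR_EXTERNAL,cv2.CHAIN_APPROX_NONE)
    H=cv2.convexHull(max(k,key=len))[:,0]; W=np.array([plane(s,a,b,h)[:2] for a,b in H]).astype(np.float32)
    return c,st,cv2.minEnclosingCircle(W)
E
python3 - <<'E'
from m import *
s=snap('top'); P=cloud(s); print(s['image'][237,375])
print(dish(s,(350,400,210,265)))
for n,p in dict(dropper=(167,216),oil=(143,200),orange=(333,271)).items(): print(n,world(s,*p))
a=snap('scene')
br,red=elbow(a,(265,335,245,310))
print('scene tip z etc'); 
for c in [(297,263),(316,296)]: print(world(a,*c))
print('dish sc',dish(a,(345,380,180,212)))
E
```

```text
[ 99 123 145]
(array([374.62933333, 236.84266667]), array([365, 226,  22,  23, 375], dtype=int32), ((0.5510582327842712, -0.22711972892284393), 0.0311052817851305))
dropper [0.62011054 0.32139038 0.03630012]
oil [0.65858405 0.37511245 0.06691464]
orange [ 0.46480629 -0.11354265  0.00217092]
scene tip z etc
[0.58524938 0.07696485 0.06509342]
[0.51148849 0.13199584 0.05344498]
dish sc (array([362.8725, 196.005 ]), array([352, 186,  23,  22, 400], dtype=int32), ((0.5494570136070251, -0.2161579579114914), 0.038722097873687744))
```

carry_out:
  steps:
    - [[0.03,-0.02,0],-1,1]
    - [[0.08,-0.06,0],-2,1]
    - [[0.13,-0.1,0],-3,1]
    - [[0.18,-0.135,0],-4,1]
    - [[0.23,-0.17,0],-5,1]
    - [[0.28,-0.21,0],-6,1]
    - [[0.33,-0.25,0],-7,1]
    - [[0.37,-0.28,0],-8,1]
    - [[0.4,-0.3,0],-9,1]
    - [[0.4,-0.3,0],-10,1]

```text
time: 1.5
tool_pos: [0.4698, -0.047, 0.2052]
ee_rot: [3.141, -0.001, 2.209]
wrist_force: [0.8, 0.4, 0.4]
width: 0.0007
finger_force: 0.0
```

carry_out:
  steps:
    - [[0.01,0.02,0],-1,1]
    - [[0.02,0.04,0],-2,1]
    - [[0.03,0.06,0],-3,1]
    - [[0.04,0.08,0],-4,1]
    - [[0.05,0.1,0],-5,1]
    - [[0.06,0.118,0],-6,1]
    - [[0.061,0.118,0],-7,1]
    - [[0.061,0.118,0],-8,1]
    - [[0.061,0.118,0],-9.5,1]
    - [[0.061,0.118,0],-10.5,1]

```text
time: 2.75
tool_pos: [0.5286, 0.0694, 0.2053]
ee_rot: [3.141, -0.0, -2.306]
wrist_force: [-1.2, -0.2, 0.3]
width: 0.0007
finger_force: 0.0
```

```bash
python3 - <<'E'
from m import *
o=robot.get_obs(); print(o['tool_pos'],o['ee_rot'],o['joint_positions'])
s=snap('wrist','w0.png'); print(-s['R'].T@s['t'])
E
```

```text
[0.52862296 0.06943039 0.20525541] [ 3.14135988e+00 -3.00439659e-04 -2.30644960e+00] [ 2.42731388e-02  5.00061820e-02  1.41064081e+00 -5.77854714e-05
  1.68132136e+00 -2.38167257e+00]
[0.48119106 0.01643128 0.38418484]
```

View pics/w0.png

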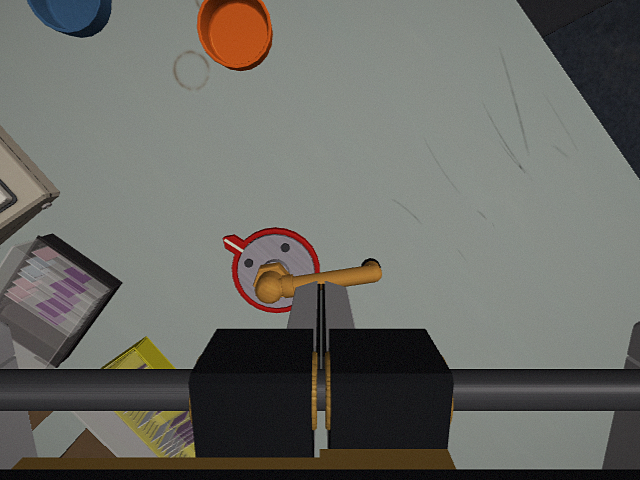

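The wrist view shows the ring near (276,270), the pointer toward (233,243), and the brass arm running from the dome (269,287) to the tip (372,270). The fingertips are on the trailing side, at (320,285). I'll refine the angles from this view.

```bash
cat >> m.py <<'E'
from scipy.optimize import least_squares
def ringfit(s,box,full=True):
    br,red=elbow(s,box); red,_,_=cen(red)
    v,u=np.nonzero(red); Q=np.array([plane(s,a,b,.009)[:2] for a,b in zip(u,v)]); c=np.median(Q,0); w=Q
    for k in range(8):
        f=least_squares(lambda p:np.hypot(*(w-p[:2]).T)-p[2],[*c,.044],loss='soft_l1',f_scale=.002); c=f.x[:2]; r=np.hypot(*(Q-c).T); w=Q[r<.0475]
    far=Q[r>.052]; d=far.mean(0)-c
    return c,f.x[2],r.max(),np.arctan2(d[1],d[0]),len(far)
def armfit(s,box,c,h,lo=.03,hi=.085):
    br,_=elbow(s,box); br,_,_=cen(br); v,u=np.nonzero(br)
    B=np.array([plane(s,a,b,h)[:2] for a,b in zip(u,v)]); r=np.hypot(*(B-c).T); K=B[(r>lo)&(r<hi)]
    m=K.mean(0); e=np.linalg.eigh(np.cov(K.T))[1][:,1]; e*=np.sign(e@(m-c)); d=m-c
    off=e[0]*d[1]-e[1]*d[0]
    return 'ang from axis %.4f dir %.4f offset %.4f rmax %.4f n %d'%(np.arctan2(d[1],d[0]),np.arctan2(e[1],e[0]),off,r.max(),len(K))
E
python3 - <<'E'
from m import *
s=snap('wrist'); b=(200,400,215,320)
R=ringfit(s,b); print(R)
print(armfit(s,b,R[0],.0595))
for p in [(269,287),(320,279),(350,275)]: print(world(s,*p))
t=snap('top'); b=(225,300,195,265); T=ringfit(t,b); print(T)
E
```

```text
(array([0.59498724, 0.07233568]), np.float64(0.043098013597811), np.float64(0.06325282272528271), np.float64(-1.3549406419507224), 115)
ang from axis 2.5762 dir 2.4657 offset 0.0068 rmax 0.1022 n 757
[0.59048083 0.06986573 0.0709697 ]
[0.55364779 0.09546571 0.06562884]
[0.53156793 0.11045896 0.0652713 ]
(array([-147.43292744, -236.52817304]), np.float64(0.044), np.float64(279.0522166421118), np.float64(1.011734922678328), 28)
```

carry_out:
  steps:
    - [[0,0,0.04],-0.4,1]
    - [[0,0,0.09],-0.5,1]
    - [[0,0,0.13],-0.5,1]
    - [[0,0,0.16],-0.5,1]
    - [[0,0,0.168],-0.5,1]
    - [[0,0,0.168],-0.5,1]

```text
time: 3.65
tool_pos: [0.5289, 0.0693, 0.0377]
ee_rot: [-3.142, -0.0, -2.227]
wrist_force: [-0.5, 0.2, 0.8]
width: 0.0004
finger_force: 0.0
```

```bash
cat > plan.py <<'E'
from h import *
import sys
c=np.array([.5945,.0715])
def plan(phis,ox,oy,dz=.0011):
    for d in phis:
        p=np.radians(d); print('%5.1f x %.4f y %.4f z %.4f roll %.2f'%(d,ox*(np.cos(p)-1)-oy*np.sin(p),oy*(np.cos(p)-1)+ox*np.sin(p),dz*p,d/10))
def where(th=None):
    o=robot.get_obs(); q=o['tool_pos'][:2]-c; y=o['ee_rot'][2]
    x=np.array([np.cos(y),np.sin(y)]); r=np.array([np.sin(y),-np.cos(y)])
    print('t',o['time'],'axis->tcp in tool: x %.4f y %.4f'%(q@x,q@r),'z %.4f yaw %.4f arm-dir-if-square %.4f'%(o['tool_pos'][2],y,y-np.pi/2),o['wrist_force'].round(1)); return q@x,q@r
E
python3 - <<'E'
from plan import *
where(); plan(range(8,81,8),.016,.055)
E
```

```text
t 3.65 axis->tcp in tool: x 0.0417 y 0.0507 z 0.0377 yaw -2.2267 arm-dir-if-square -3.7975 [-0.5  0.2  0.8]
  8.0 x -0.0078 y 0.0017 z 0.0002 roll 0.80
 16.0 x -0.0158 y 0.0023 z 0.0003 roll 1.60
 24.0 x -0.0238 y 0.0018 z 0.0005 roll 2.40
 32.0 x -0.0316 y 0.0001 z 0.0006 roll 3.20
 40.0 x -0.0391 y -0.0026 z 0.0008 roll 4.00
 48.0 x -0.0462 y -0.0063 z 0.0009 roll 4.80
 56.0 x -0.0526 y -0.0110 z 0.0011 roll 5.60
 64.0 x -0.0584 y -0.0165 z 0.0012 roll 6.40
 72.0 x -0.0634 y -0.0228 z 0.0014 roll 7.20
 80.0 x -0.0674 y -0.0297 z 0.0015 roll 8.00
```

carry_out:
  steps:
    - [[-0.009,0.002,0],0,1]
    - [[-0.018,0.004,0],0,1]
    - [[-0.026,0.004,0],0,1]
    - [[-0.034,0.006,0],0.8,1]
    - [[-0.042,0.006,0],1.6,1]
    - [[-0.05,0.006,0],2.4,1]
    - [[-0.058,0.004,0.001],3.2,1]
    - [[-0.065,0.001,0.001],4,1]
    - [[-0.072,-0.002,0.001],4.8,1]
    - [[-0.079,-0.007,0.001],5.6,1]

```text
time: 4.9
tool_pos: [0.5812, 0.1287, 0.0363]
ee_rot: [3.142, -0.003, 3.076]
wrist_force: [-3.8, -0.9, 1.7]
width: 0.0002
finger_force: 2.0
```

```bash
python3 - <<'E'
from plan import *
where(); s=snap('top','t1.png')
import m
m.cv2.imwrite('pics/t1c.png',cv2.resize(cv2.cvtColor(s['image'][160:300,180:340],cv2.COLOR_RGB2BGR),None,fx=4,fy=4))
E
```

```text
t 4.9 axis->tcp in tool: x 0.0170 y 0.0562 z 0.0363 yaw 3.0763 arm-dir-if-square 1.5056 [-3.8 -0.9  1.7]
```

View pics/t1c.png

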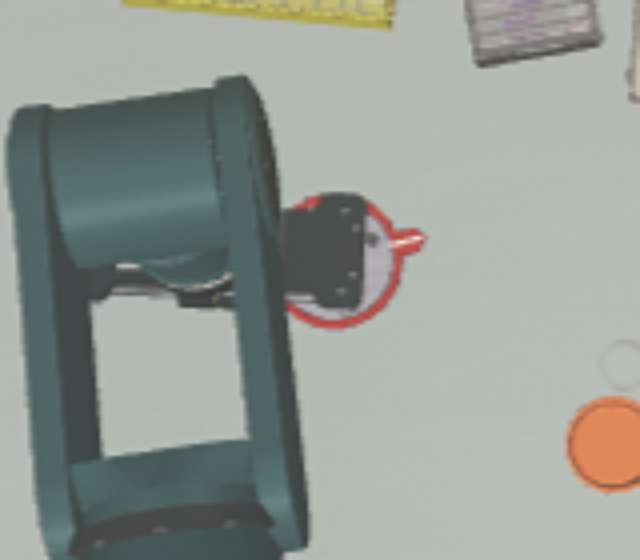

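The top crop shows the gripper over the left side of the riser and the pointer unobstructed at crop (424,240). The 3.8 N reaction agrees with the arm being pushed, so I continue.

carry_out:
  steps:
    - [[-0.008,0.002,0],0.8,1]
    - [[-0.016,0.002,0],1.6,1]
    - [[-0.024,0.002,0.0005],2.4,1]
    - [[-0.032,0,0.0005],3.2,1]
    - [[-0.039,-0.003,0.001],4,1]
    - [[-0.046,-0.006,0.001],4.8,1]
    - [[-0.053,-0.011,0.001],5.6,1]
    - [[-0.058,-0.017,0.001],6.4,1]
    - [[-0.063,-0.023,0.0015],7.2,1]
    - [[-0.067,-0.03,0.0015],8,1]

```text
time: 6.2
tool_pos: [0.6478, 0.0964, 0.035]
ee_rot: [3.141, -0.004, 1.683]
wrist_force: [-0.9, 4.1, -1.4]
width: 0.0001
finger_force: 2.4
```

```bash
python3 - <<'E'
from plan import *
where(); plan(range(5,61,5),.016,.056)
E
```

```text
t 6.2 axis->tcp in tool: x 0.0188 y 0.0557 z 0.0350 yaw 1.6826 arm-dir-if-square 0.1118 [-0.9  4.1 -1.4]
  5.0 x -0.0049 y 0.0012 z 0.0001 roll 0.50
 10.0 x -0.0100 y 0.0019 z 0.0002 roll 1.00
 15.0 x -0.0150 y 0.0022 z 0.0003 roll 1.50
 20.0 x -0.0201 y 0.0021 z 0.0004 roll 2.00
 25.0 x -0.0252 y 0.0015 z 0.0005 roll 2.50
 30.0 x -0.0301 y 0.0005 z 0.0006 roll 3.00
 35.0 x -0.0350 y -0.0010 z 0.0007 roll 3.50
 40.0 x -0.0397 y -0.0028 z 0.0008 roll 4.00
 45.0 x -0.0443 y -0.0051 z 0.0009 roll 4.50
 50.0 x -0.0486 y -0.0077 z 0.0010 roll 5.00
 55.0 x -0.0527 y -0.0108 z 0.0011 roll 5.50
 60.0 x -0.0565 y -0.0141 z 0.0012 roll 6.00
```

carry_out:
  steps:
    - [[-0.007,0.001,0],0.7,1]
    - [[-0.014,0.002,0],1.4,1]
    - [[-0.021,0.002,0.0005],2.1,1]
    - [[-0.028,0.001,0.0005],2.8,1]
    - [[-0.035,-0.001,0.0005],3.5,1]
    - [[-0.042,-0.004,0.001],4.2,1]
    - [[-0.048,-0.007,0.001],4.9,1]
    - [[-0.053,-0.011,0.001],5.5,1]
    - [[-0.0565,-0.014,0.001],6,1]
    - [[-0.0565,-0.014,0.001],6,1]

```text
time: 7.45
tool_pos: [0.6407, 0.0379, 0.0339]
ee_rot: [-3.14, -0.003, 0.639]
wrist_force: [1.9, 4.7, -1.2]
width: 0.0
finger_force: 2.0
```

```bash
python3 - <<'E'
from plan import *
where(); s=snap('wrist','w1.png')
E
```

```text
t 7.45 axis->tcp in tool: x 0.0171 y 0.0545 z 0.0339 yaw 0.6395 arm-dir-if-square -0.9313 [ 1.9  4.7 -1.2]
```

View pics/w1.png

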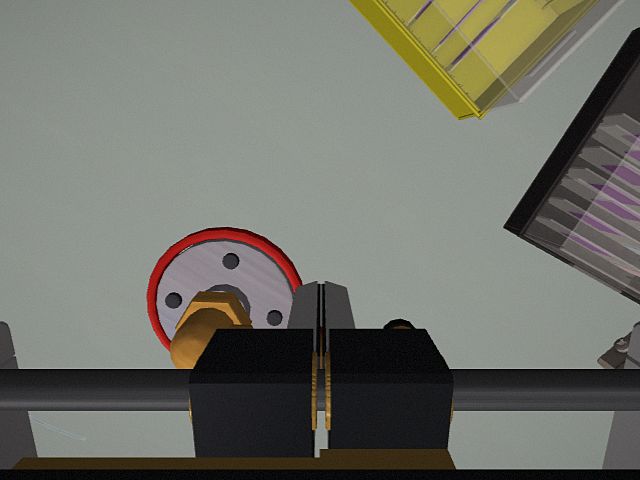

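The wrist view shows the ring and the dome at (200,340), with the black lip just visible at (400,325). The gripper hides the arm. I'll push about 14° further, then back off to look.

carry_out:
  steps:
    - [[-0.005,0.001,0],0.5,1]
    - [[-0.01,0.002,0],1,1]
    - [[-0.014,0.002,0],1.4,1]
    - [[-0.014,0.002,0],1.4,1]

```text
time: 8.0
tool_pos: [0.6307, 0.0266, 0.0341]
ee_rot: [3.141, -0.002, 0.395]
wrist_force: [2.7, 3.9, -1.3]
width: 0.0006
finger_force: 2.0
```

```bash
python3 - <<'E'
from plan import *
where(); s=snap('scene'); t=snap('top')
f=lambda s,b:cv2.resize(cv2.cvtColor(s['image'][b[2]:b[3],b[0]:b[1]],cv2.COLOR_RGB2BGR),(400,400),interpolation=cv2.INTER_CUBIC)
cv2.imwrite('pics/st.png',np.hstack([f(s,(250,350,220,320)),f(t,(220,320,180,280))]))
E
```

```text
t 8.0 axis->tcp in tool: x 0.0162 y 0.0554 z 0.0341 yaw 0.3948 arm-dir-if-square -1.1760 [ 2.7  3.9 -1.3]
```

View pics/st.png

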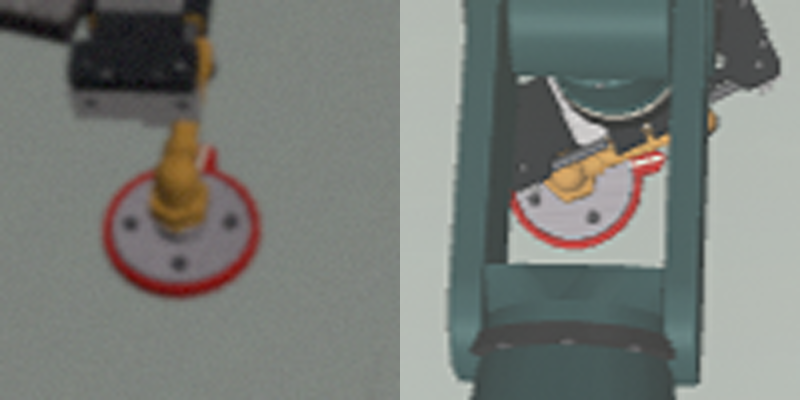

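In the scene crop (left) the arm points up from the dome (180,180), still short of the pointer at (210,155). In the top crop (right) the arm tip at (712,120) still trails the pointer at (662,158) by about 0.18 rad. I'll back off, rise, and put the wrist camera above the joint for a precise reading.

carry_out:
  steps:
    - [[0.012,0,0],0,1]
    - [[0.012,0,-0.04],0,1]
    - [[0.012,0,-0.09],0,1]
    - [[0,-0.01,-0.13],0,1]
    - [[-0.04,-0.02,-0.16],0,1]
    - [[-0.08,-0.02,-0.16],0,1]
    - [[-0.09,-0.02,-0.16],0,1]
    - [[-0.09,-0.02,-0.16],0,1]

```text
time: 9.1
tool_pos: [0.5392, 0.0096, 0.194]
ee_rot: [3.141, 0.0, 0.392]
wrist_force: [-0.1, -0.1, -0.7]
width: 0.0006
finger_force: 0.0
```

```bash
python3 - <<'E'
from m import *
from plan import where
where(); s=snap('wrist','w2.png'); b=(0,640,0,480)
R=ringfit(s,b); print(R)
for h in(.055,.057):print(armfit(s,b,R[0],h))
print(armfit(s,b,R[0],.057,.03,.07))
E
```

```text
t 9.1 axis->tcp in tool: x -0.0748 y 0.0360 z 0.1940 yaw 0.3919 arm-dir-if-square -1.1789 [-0.1 -0.1 -0.7]
(array([0.5959246 , 0.07237371]), np.float64(0.042720534778878244), np.float64(0.061006861350929406), np.float64(-1.4300394198478608), 45)
ang from axis -1.2402 dir -1.2358 offset -0.0003 rmax 0.1024 n 1310
ang from axis -1.2405 dir -1.2364 offset -0.0002 rmax 0.1020 n 1321
ang from axis -1.2413 dir -1.2370 offset -0.0002 rmax 0.1020 n 964
```

View pics/w2.png

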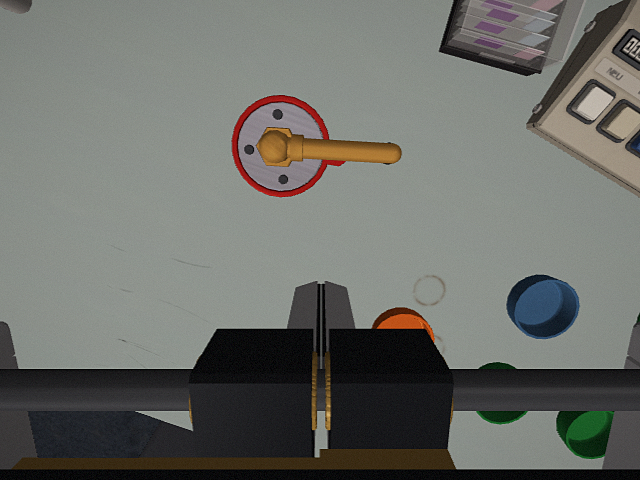

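The view shows the arm from the dome (275,147) to the tip (398,152), just short of the pointer, which is partly hidden at (337,160). The arm reads −1.238 and the pointer, from the earlier unobstructed view, reads about −1.352. I'll go back behind the arm and push about 0.10 rad further, slowly.

carry_out:
  steps:
    - [[0.05,0.01,0],0,1]
    - [[0.102,0.02,0],0,1]
    - [[0.102,0.02,0.04],0,1]
    - [[0.102,0.02,0.1],0,1]
    - [[0.102,0.02,0.15],0,1]
    - [[0.102,0.02,0.16],0.3,1]
    - [[0.095,0.02,0.16],0.57,1]
    - [[0.09,0.021,0.16],0.57,1]
    - [[0.087,0.021,0.16],0.57,1]
    - [[0.0845,0.021,0.16],0.57,1]

```text
time: 10.4
tool_pos: [0.6264, 0.0234, 0.034]
ee_rot: [3.141, -0.003, 0.293]
wrist_force: [6.1, 1.5, -3.4]
width: 0.0006
finger_force: 2.4
```

```bash
python3 - <<'E'
from plan import *
where()
E
```

```text
t 10.4 axis->tcp in tool: x 0.0167 y 0.0553 z 0.0340 yaw 0.2934 arm-dir-if-square -1.2774 [ 6.1  1.5 -3.4]
```

carry_out:
  steps:
    - [[0.012,0,0],0,1]
    - [[0.012,0,-0.04],0,1]
    - [[0.012,0,-0.09],0,1]
    - [[-0.02,-0.01,-0.14],0,1]
    - [[-0.07,-0.02,-0.16],0,1]
    - [[-0.12,-0.02,-0.16],0,1]
    - [[-0.13,-0.02,-0.16],0,1]
    - [[-0.13,-0.02,-0.16],0,1]

```text
time: 11.4
tool_pos: [0.4951, 0.0045, 0.1946]
ee_rot: [3.141, -0.001, 0.293]
wrist_force: [0.6, -0.0, -0.1]
width: 0.0007
finger_force: 0.0
```

```bash
python3 - <<'E'
from m import *
s=snap('wrist'); b=(0,640,0,300)
R=ringfit(s,b); print(R)
print(armfit(s,b,R[0],.0565))
# white line + red of the pointer, rays on z=.009
hsv=cv2.cvtColor(s['image'],cv2.COLOR_RGB2HSV).astype(int)
br,red=elbow(s,b); red,cc,st=cen(red); print(cc,st)
x,y=int(st[0]),int(st[1])
cv2.imwrite('pics/w3c.png',cv2.resize(cv2.cvtColor(s['image'][max(y-20,0):y+130,x-10:x+190],cv2.COLOR_RGB2BGR),None,fx=4,fy=4,interpolation=cv2.INTER_CUBIC)); print(x-10,max(y-20,0))
print(-s['R'].T@s['t'])
np.savez('w3.npz',**s)
E
```

```text
(array([0.59559653, 0.07228407]), np.float64(0.04282249944910339), np.float64(0.06168752689182027), np.float64(-1.423246804550681), 65)
ang from axis -1.3274 dir -1.3254 offset -0.0001 rmax 0.1020 n 1483
[279.87781673  99.66950426] [ 230   47  119  108 1997]
220 27
[0.56256864 0.02434426 0.37358464]
```

View pics/w3c.png

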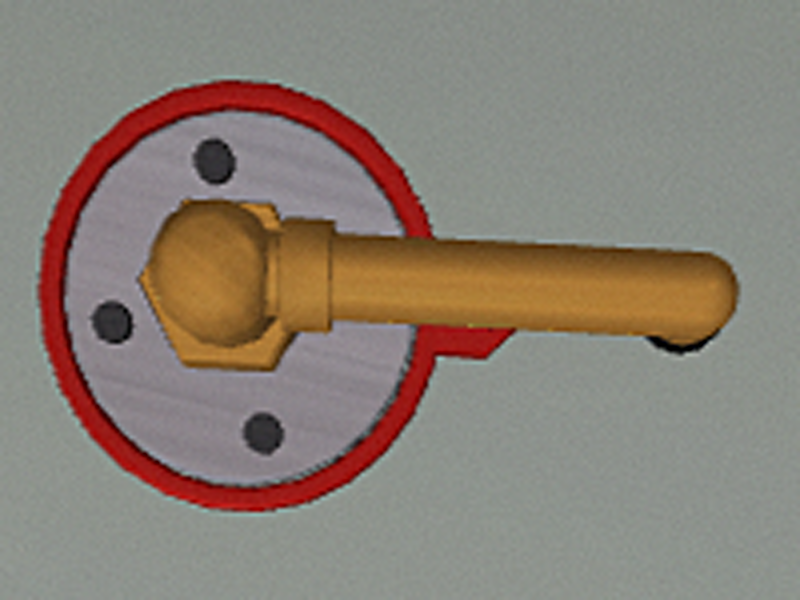

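The crop shows the arm covering most of the pointer. The pointer's lower edge runs (435,355) to (487,358), and its tip slants up from (487,358) to (515,330) in crop pixels. Extending that slanted edge to r = 64 mm gives an independent check on the pointer direction.

```bash
python3 - <<'E'
from m import *
s=dict(np.load('w3.npz')); c=np.array([.5956,.0723])
W=lambda x,y,h=.009: plane(s,220+x/4-.4,27+y/4-.4,h)[:2]
a,b,d=W(487,358),W(515,330),W(436,355)
for n,p in dict(corner=a,slant=b,base=d).items(): q=p-c; print(n,np.hypot(*q).round(4),np.arctan2(q[1],q[0]).round(4))
e=a-d; print('edge dir',np.arctan2(e[1],e[0]))
for k in np.linspace(0,3,31):
    q=a+k*(b-a)-c
    if np.hypot(*q)>=.064: print('apex',k,np.arctan2(q[1],q[0])); break
# black lip centre direction
hsv=cv2.cvtColor(s['image'],cv2.COLOR_RGB2HSV)
t=snap('top'); bb=(225,320,185,265)
br,_=elbow(t,bb); print('top',armfit(t,bb,np.array([.594,.0702]),.0565))
E
```

```text
corner 0.0567 -1.485
slant 0.062 -1.3691
base 0.0453 -1.5238
edge dir -1.3334539736425781
apex 1.4000000000000001 -1.3283268733092541
top ang from axis -1.2716 dir -1.5881 offset 0.0239 rmax 0.1007 n 18
```

The checks agree: the edge gives −1.333, the apex −1.328, and the earlier unobstructed views −1.341 to −1.355. The arm is at −1.327, within about 1° and not past the mark, so I leave the elbow there. Next is the dish: I'll part the fingers to form a two-point cradle and go above the far side of it.

carry_out:
  steps:
    - [[-0.005,0.03,0],-0.6,0]
    - [[-0.01,0.07,0],-1.2,0]
    - [[-0.015,0.11,0],-1.8,0]
    - [[-0.02,0.15,0],-2.5,0]
    - [[-0.025,0.19,0],-3.2,0]
    - [[-0.03,0.23,0],-4,0]
    - [[-0.04,0.26,0],-4.8,0]
    - [[-0.043,0.281,0],-5.5,0]
    - [[-0.043,0.281,0],-5.5,0]
    - [[-0.043,0.281,0],-5.5,0]

```text
time: 12.75
tool_pos: [0.5354, -0.2762, 0.1933]
ee_rot: [-3.14, -0.001, 1.252]
wrist_force: [-0.8, 0.1, -0.2]
width: 0.0467
finger_force: 0.0
```

```bash
cat > d.py <<'E'
from m import *
out=np.array([.6185,-.0199])
def dd(box):
    o=robot.get_obs(); s=snap('wrist','w4.png'); c,st,(p,r)=dish(s,box); p=np.array(p); print(c,st,p,r)
    y=o['ee_rot'][2]; X=np.array([np.cos(y),np.sin(y)]); Y=np.array([np.sin(y),-np.cos(y)]); q=o['tool_pos'][:2]
    print('tcp',o['tool_pos'],'yaw',y,'width',o['width'],'F',o['wrist_force'].round(1))
    print('dish from tcp in tool',(p-q)@X,(p-q)@Y,'outlet from tcp',(out-q)@X,(out-q)@Y,'need dish',(out-p)@X,(out-p)@Y, 'heading',np.arctan2(*(out-p)[::-1]))
E
python3 -c "
from d import *
dd((100,540,0,330))"
```

```text
[320.80637813 173.09617818] [ 286  138   70   71 3951] [ 0.55220038 -0.22624324] 0.031911563128232956
tcp [ 0.53540657 -0.27616661  0.19334415] yaw 1.2519176019714067 width 0.046666768580234205 F [-0.8  0.1 -0.2]
dish from tcp in tool 0.05267150086110867 0.00029611724441641163 outlet from tcp 0.26939753740107913 -0.0014356081390200857 need dish 0.21672603653997044 -0.0017317253834364921 heading 1.2599078211334902
```

View pics/w4.png

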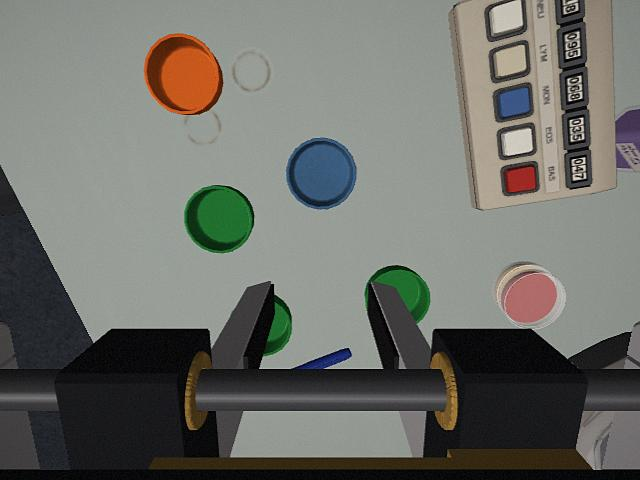

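The blue dish is at (321,173), centred between the fingers with a 31.9 mm rim radius, and both green dishes are clear of the fingertips. I descend behind it and push.

carry_out:
  steps:
    - [[0,0,0.05],0,0]
    - [[0,0,0.1],0,0]
    - [[0,0,0.15],0,0]
    - [[0,0,0.18],0,0]
    - [[0,0,0.186],0,0]
    - [[0.01,0,0.186],0,0]
    - [[0.02,0,0.186],0,0]
    - [[0.03,0,0.186],0,0]
    - [[0.045,0,0.186],0,0]
    - [[0.06,0,0.186],0,0]

```text
time: 14.05
tool_pos: [0.5545, -0.2197, 0.0092]
ee_rot: [3.139, 0.001, 1.253]
wrist_force: [-0.3, -3.3, 3.8]
width: 0.0471
finger_force: 2.0
```

```bash
python3 -c "
from d import *
dd((100,540,0,330))"
```

```text
[319.66871047 249.43203821] [  249   181   143   138 15494] [ 0.56283349 -0.19362871] 0.032233405858278275
tcp [ 0.55453483 -0.21966116  0.00918135] yaw 1.2528896805490903 width 0.04707676950296883 F [-0.3 -3.3  3.8]
dish from tcp in tool 0.027321995064013532 -0.00025436579087790813 outlet from tcp 0.20974565265278503 -0.0016811110264128195 need dish 0.1824236575887715 -0.0014267452355349168 heading 1.2607105748599312
```

carry_out:
  steps:
    - [[0.018,0,0],0,0]
    - [[0.036,0,0],0,0]
    - [[0.054,-0.001,0],0,0]
    - [[0.072,-0.001,0],0,0]
    - [[0.09,-0.001,0],0,0]
    - [[0.108,-0.001,0],0,0]
    - [[0.124,-0.001,0],0,0]
    - [[0.136,-0.001,0],0,0]
    - [[0.144,-0.001,0],0,0]
    - [[0.148,-0.001,0],0,0]

```text
time: 15.35
tool_pos: [0.599, -0.0786, 0.0079]
ee_rot: [-3.141, 0.0, 1.253]
wrist_force: [-0.8, -3.2, 3.8]
width: 0.0468
finger_force: 2.2
```

```bash
python3 -c "
from d import *
dd((100,540,0,330))"
```

```text
[319.76867902 252.88277877] [  248   185   144   135 15057] [ 0.60731637 -0.05285801] 0.032163333147764206
tcp [ 0.59897687 -0.07863108  0.00790707] yaw 1.2531042692666516 width 0.046806659741529144 F [-0.8 -3.2  3.8]
dish from tcp in tool 0.02708841210944162 -0.00012867565634177138 outlet from tcp 0.061890650974563026 0.00020005204578919735 need dish 0.034802238865121404 0.00032872770213097046 heading 1.243658959507819
```

View pics/w4.png

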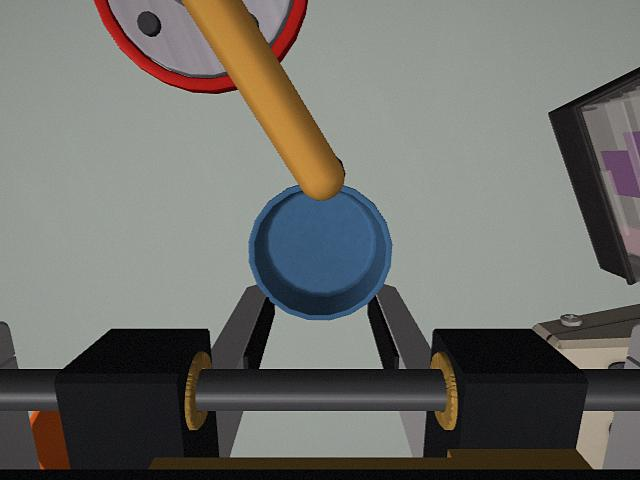

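The dish at (320,253) is nested between both fingers, and the spout end is at (325,185), directly ahead. I push most of the remaining 35 mm, gently, and check the outlet position in the same view.

carry_out:
  steps:
    - [[0.007,0,0],0,0]
    - [[0.014,0,0],0,0]
    - [[0.02,0,0],0,0]
    - [[0.025,0,0],0,0]
    - [[0.029,0,0],0,0]
    - [[0.031,0,0],0,0]
    - [[0.031,0,0],0,0]

```text
time: 16.27
tool_pos: [0.6087, -0.0491, 0.0078]
ee_rot: [-3.141, -0.001, 1.253]
wrist_force: [0.1, -1.3, 2.2]
width: 0.0468
finger_force: 1.5
```

```bash
python3 -c "
from d import *
dd((100,540,0,330))
s=snap('wrist'); br,_=elbow(s,(100,540,0,300)); br,_,_=cen(br)
v,u=np.nonzero(br); B=np.array([plane(s,a,b,.0563)[:2] for a,b in zip(u,v)])
e=np.array([np.cos(-1.327),np.sin(-1.327)]); n=np.array([-e[1],e[0]])
p=(B-out)@e; print('arm end beyond outlet',p.max(),'lateral of last 40mm',((B-out)@n)[p>-.04].min(),((B-out)@n)[p>-.04].max(), ((B-out)@n)[p>-.015].mean())
m,V=np.linalg.eigh(np.cov(B[p>-.05].T)); print(V[:,1],np.arctan2(V[1,1],V[0,1]))
"
```

```text
[326.14162473 255.5100647 ] [  248   181   144   139 11128] [ 0.61714965 -0.02313718] 0.03222673758864403
tcp [ 0.60865226 -0.04905445  0.00784495] yaw 1.2531298761709468 width 0.0467667636187372 F [ 0.1 -1.3  2.2]
dish from tcp in tool 0.027274711877097825 -2.3039803820793406e-05 outlet from tcp 0.030771704610949805 0.000248612933991371 need dish 0.0034969927338519813 0.0002716527378121649 heading 1.1756037552568088
arm end beyond outlet 0.007027194823118213 lateral of last 40mm -0.007299182077460471 0.008564212586953642 0.0006173276097866211
[-0.24489622  0.9695493 ] 1.8182089774933883
```

carry_out:
  steps:
    - [[0.002,0,0],0,0]
    - [[0.003,0,0],0,0]
    - [[0.004,0,0],0,0]
    - [[0.004,0,0],0,0]
    - [[-0.01,0,0],0,0]
    - [[-0.04,0,0],0,0]
    - [[-0.06,0,-0.03],0,0]
    - [[-0.06,0,-0.08],0,0]
    - [[-0.06,0,-0.12],0,0]
    - [[-0.06,0,-0.12],0,0]

```text
time: 17.62
tool_pos: [0.592, -0.1075, 0.1324]
ee_rot: [3.133, -0.001, 1.252]
wrist_force: [-0.4, 0.3, 0.7]
width: 0.0471
finger_force: 0.0
```

```bash
python3 -c "
from d import *
dd((100,540,0,330))
s=snap('wrist'); b=(100,540,0,300); R=ringfit(s,b); print(R); print(armfit(s,b,R[0],.0563))
br,_=elbow(s,b); br,_,_=cen(br)
v,u=np.nonzero(br); B=np.array([plane(s,a,bb,.0563)[:2] for a,bb in zip(u,v)])
e=np.array([np.cos(-1.325),np.sin(-1.325)]); n=np.array([-e[1],e[0]]); p=(B-out)@e; print(p.max(),((B-out)@n)[p>-.03].mean())
"
```

```text
[317.53976243 125.68612845] [ 272   75   88   93 4967] [ 0.61847275 -0.01921008] 0.03196372091770172
tcp [ 0.59203615 -0.10754449  0.1323801 ] yaw 1.2523821115127276 width 0.047087013328549525 F [-0.4  0.3  0.7]
dish from tcp in tool 0.09217037515026223 -0.002546333907032746 outlet from tcp 0.09152366791453741 -0.002304472490760859 need dish -0.0006467072357248299 0.00024186141627188917 heading -1.5313264900380401
(array([0.59683233, 0.07184282]), np.float64(0.04355293508523933), np.float64(0.05757497752761602), np.float64(-1.4870890252297633), 17)
ang from axis -1.3430 dir -1.3225 offset -0.0012 rmax 0.1012 n 2518
0.006902319767654463 0.00026768743250776036
```

View pics/w4.png

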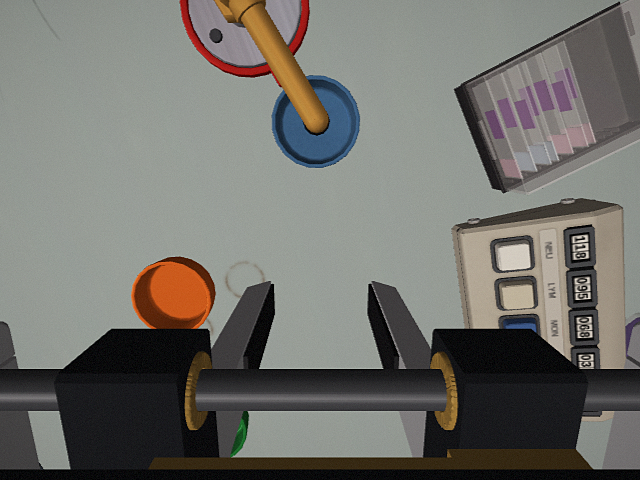

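The final view shows the dish at (317,122) with the spout mouth over its centre, within about 1 mm. The elbow hasn't moved and the gripper touches nothing. Handing in.

```bash
python3 -c "
from bench import robot
print(robot.close_job())"
```

```text
the job is handed in; nothing more can be done
None
```

The job is handed in: the elbow is screwed on clockwise to within about 1° of the red pointer, by my camera measurements, stopping just short rather than past it. The blue dish was slid along the worktop to within about 1 mm of centre under the outlet; I touched nothing else, and no verdict came back.

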